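# Pack the hinged case and close it

### The arm

A 6-joint arm with a two-finger parallel gripper is mounted at the origin on a cart in front of the work surface, level with it; the furniture and walls round the work are solid. World frame = base frame: x ahead of the robot, y to its left, z up, the work surface at z = 0. Lengths are in m, angles in rad, forces in N, time in s.
With the tool pointing down it reaches from about 0.25 to 0.725 m from the base axis. Payload 4 kg.
Tool frame: the origin (TCP) lies midway between the tips of the shut fingers; the grasp point (between the pads) lies 19 mm behind it; z points along the fingers, y is the line along which they close (so a half turn about z gives the same grasp; the last joint's range is limited). The gripper opens to 85 mm and grips with 20 to 120 N. Pads are 22 mm wide; open, the fingers measure 114 mm over their backs; the gripper's body (76 mm by 85 mm) begins 54 mm behind the grasp point. The pads swing forward as they close: fully open they stand 13 mm farther back than shut.
Start: joints at [-1.265, 0.241, 0.005, 1.335, 0, 1.571], TCP at [0.151, -0.477, 0.231] pointing down, gripper open.
Joint ranges: [-2.72, 2.72], [-1.05, 1.87], [-1.09, 1.28], [-1.99, 2.15], [-1.42, 1.44], [-3.14, 3.14]. Speed limits (rad/s): [2.79, 2.79, 3.14, 3.14, 3.14, 3.14].

### API

Orientations are given as a rotation vector (axis times angle).
In Python, from workcell import status, viewer, job_done gives the robot as it stands.
- The arm moves only by the shell command python3 -m crank 'ROWS'. ROWS is JSON, a list of rows, each a list of 5 numbers: the opening, from 0 (shut) to 1 (fully open), then the shift along the tool's x, y, z in cm, then the turn about the tool's z in rad. In form: [[hand, dx, dy, dz, spin], ...]. A call has 1 to 20 rows; each row shifts and turns the commanded pose from where the row before left it, along the tool's axes as they then stand; what a row does not reach is not made up. A row lasts 1/8 s, in which the tool goes at most 62.5 mm and 10.7 degrees, less where a joint would pass 70% of its speed; a pose out of reach is approached as far as the arm can. A call is refused whole if a number of a shift passes 6.25 or a number of a turn 0.188, either way. A call with a gripper value outside its range is refused whole. The fingers move at their own pace and stop on an object; the grip force is fixed at half the most. Time passes only in rows, so rows that do not move let the fingers close. It gives the time, the measured TCP pose, the force, the opening and the grip force at its end, in the units of the state.
- status.read_state(): the state, without advancing time (a new reading comes with each control period).
- viewer.camera(name): name is "scene" or "top"; returns a dict with "color" (480x640x3 uint8, red, green, blue), "fx", "fy", "cx", "cy" (pixels), "R" (3x3) and "t" (3): a world point X has camera coordinates R X + t. Camera axes: x right, y down, z forward; pixel columns grow to the right and rows downward; lengths in m; the calibration is good to about 2 mm. A picture is of the moment at which its call begins. There is no depth.
- job_done(): hands the job in; it is judged then, once.
The state is a dict: "clock": time; "q": joint angles; "qd": joint speeds; "joint_efforts": joint torques, N m; "tcp_pos": TCP position; "ee_rot": TCP orientation; "wrist_force": force on the tool from outside, world axes, zero at the start; "torque": the same for the moment, N m; "width": opening from 0.0 (shut) to 1.0 (fully open); "grip_force": force on a finger pad.
Only numpy, scipy, OpenCV 4.12 (cv2) and the standard library are available. Lean on these libraries where they do the work, as an engineer would, in place of code of your own. Each camera call takes 0.05 s, during which the arm holds its last target. There are 200 camera calls.

### The job

Take the front cassette from the sloped roller lane so that the ones behind slide forward, and lay it flat on its base in the empty middle bay of the open white case. Get the wooden block that is leaning on the case's front rim to lie flat in its own bay. When nothing stands above the rim any more, swing the lid over and press it gently until it is fully shut, leaving the other two cassettes in the lane and the things round about where they are.

Things in the scene. Friction and masses are not known exactly. Their poses are not given: they have to be found in the camera images.
- case: White case, 116 x 251 x 59 mm shut, fixed, lid open. Origin: centre of its underside; x from its front (robot side) to the hinge side, y along its length, left. Inside x is -50 to 50 mm; floor 2 mm, rim 42 mm above the bench; walls 2.5 mm. Two dividers, 30 mm high, at y = 40 and -45 mm make a left bay (y 41 to 120), an empty middle bay (-44 to 39) and a right bay (-120 to -46).
- bay (a point): Centre of the middle bay's floor, axes as the case.
- hinge (a point): Middle of the lid's hinge axis, 56 mm behind the case's centre, 43 mm above the bench; the axis runs along the case's y.
- lid_edge (a point): On the moving lid: middle of its free edge, at its outer face, 109 mm from the hinge axis: the offset (-108, 0, 16) mm from the hinge when shut, turned by the lid angle about the case's +y. The lid is a shallow cap 245 mm long with walls 16 mm deep; when it stands open its hollow side faces the robot, its outer face the back. Axes as the case when shut.
- case_lid (a joint): Lid angle, rad: 0 shut, 1.69 fully open (leaning back a little past upright). The hinge is stiff with friction: the lid stays where it is left, does not fall shut, and needs about 3 N at its free edge; a loose thing standing above the rim blocks it.
- cassette_a: The front (lowest) cassette: closed plastic box, orange below and black above, pale label on top, 80 x 32 x 36 mm, 0.11 kg, loose. Origin: centre of its underside, x along its length (up the lane), z out of its top. Grasp across its 32 mm width.
- cassette_b: The middle cassette, same kind and size.
- cassette_c: The rear (highest) cassette, same kind and size.
- lane_front (a point): On the roller lane's surface, where the underside centre of a cassette resting at the front stop lies.
- lane: Fixed roller lane on feet, 264 x 45 mm. Origin: middle of its footprint on the bench; x points up the lane, away from the robot. It slopes 0.25 rad down to its front, where a blue stop stands 12 mm above the rollers; side rails stand 5 mm above them, 37 mm apart. The rollers run easily: cassettes slide down by themselves. Roller height: 68 mm at the origin, 45 mm under the front cassette's centre.
- block_leaning: Brown wooden block 60 x 90 x 22 mm, 0.1 kg, loose, in the left or right bay. Origin: centre of its underside; y along its length, +y end raised; z out of its top. It leans by 0.5 rad, low end 28 mm short of the back wall, raised end 7 mm over the front rim. Pushed 10 to 15 mm to the back it slips off the rim and drops; if it catches askew on a wall, press its highest corner down.
- steel_block: Steel setting block with drilled holes, 60 x 40 x 20 mm, 0.34 kg, loose, lying flat in the other outer bay; it can stay as it is. Origin: centre of its underside.
- sanding_block: Cork sanding block, 64 x 112 x 36 mm, a bystander. Origin: centre of its underside.
- jar: Jar with a red cap, 83 mm across, 167 mm high, a bystander. Origin: centre of its underside.
- offcut_long: Pale wooden offcut, 45 x 130 x 30 mm, a bystander. Origin: centre of its underside.
Not all that is in view belongs to the job. There is more than one size of the steel_block; the job needs the larger.

How it is judged:
By the outcome, as a careful person would: the job done as asked, in the order asked, and still so for the second after the job is handed in, with the robot touching nothing.
It also fails if it takes over 61 s, if anything falls off the work surface, if the arm or the gripper's body presses on something with over 40 N, if the wrist force passes 120 N, or if a joint passes its speed limit or range.

## Working session

There is one attempt and no reset: what is moved stays moved. The work goes in short steps, Python scripts to look and compute and a shell command to move; the robot and the scene stay as the last step left them, time stands still between calls to the robot, and variables do not carry over. Pictures are saved under pics/ and viewed, at most 10 in all, crops included, and the job is handed in when it is done.

```bash
mkdir -p pics; ls; python3 - <<'E'
from workcell import status, viewer
import cv2,json
s=status.read_state();print(s)
for n in("scene","top"):
    c=viewer.camera(n);cv2.imwrite(f"pics/{n}0.png",c["color"][:,:,::-1])
    print(n,c["fx"],c["fy"],c["cx"],c["cy"],c["R"],c["t"])
E
```

```text
pics
{'clock': 0.0, 'q': array([-1.26498901e+00,  2.41426595e-01,  3.74579834e-03,  1.33518559e+00,
       -2.59140268e-05,  1.57080987e+00]), 'qd': array([ 0.00124169, -0.00029677,  0.00242931, -0.0017577 , -0.00231504,
        0.00086278]), 'joint_efforts': array([ 2.50549274e-04, -3.72320974e+01,  2.52405828e+01,  1.71649747e-02,
       -2.04296407e-05, -2.16965752e-06]), 'tcp_pos': array([ 0.15033855, -0.47621687,  0.23041438]), 'ee_rot': array([-3.10292472e+00, -4.78159443e-01,  5.35156777e-04]), 'wrist_force': array([0.48622976, 0.57301662, 0.31002123]), 'torque': array([-0.02621478, -0.06459789, -0.0608684 ]), 'grip_force': 0.0, 'width': 1.0046063604779214}
scene 496.4245265463523 496.4245265463523 318.1689887781371 235.474493959315 [[-0.80264052 -0.59642518  0.00672312]
 [-0.31264594  0.41109139 -0.85630391]
 [ 0.5079574  -0.68940617 -0.51642852]] [0.36732072 0.2760314  0.7462157 ]
top 516.1648261566341 516.1648261566341 326.59505749033326 243.21018829842387 [[ 0.01592064 -0.99985343  0.00629642]
 [-0.99487231 -0.01646973 -0.09978898]
 [ 0.09987806 -0.00467543 -0.9949887 ]] [-0.10518628  0.54508984  1.0020441 ]
```

View pics/scene0.png

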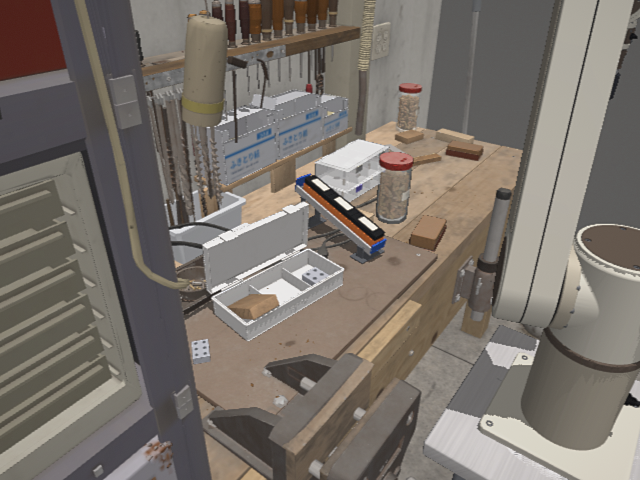

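View pics/top0.png

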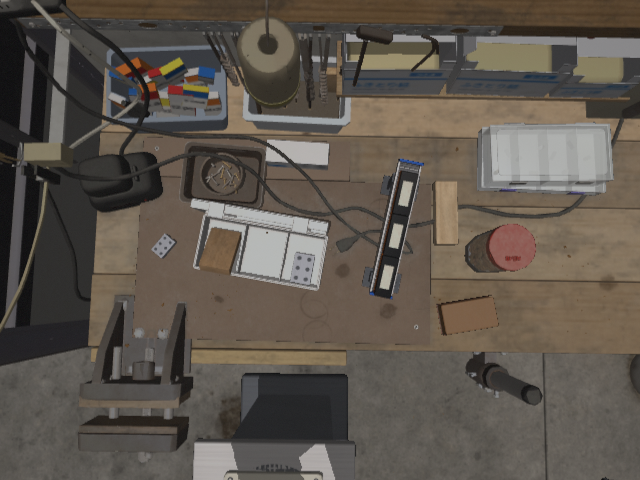

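The top view shows the case at about (262,248), the leaning block in its left bay at (220,249), the steel block in its right bay at (302,266), and the lid at (262,215). The lane runs from (382,293) up to (410,165).
- **Cassette candidates:** labels at (386,277), (396,236) and (405,192). The front one is the lowest, at (386,277).
- **Steel block candidates:** the large one in the case at (302,266), and a small one on the bench at (163,245), which is a decoy.
- **Brown block candidates:** the one in the case at (220,249). The cork block at (468,315) is a bystander.

```bash
cat > h.py <<'E'
from workcell import status, viewer
import cv2, numpy as np
def ray(c,u,v):
    R,t=np.array(c["R"]),np.array(c["t"]); o=-R.T@t
    d=R.T@np.array([(u-c["cx"])/c["fx"],(v-c["cy"])/c["fy"],1]); return o,d/np.linalg.norm(d)
def onz(c,u,v,z):
    o,d=ray(c,u,v); return o+d*(z-o[2])/d[2]
def proj(c,X):
    p=np.array(c["R"])@np.array(X)+np.array(c["t"]); return c["fx"]*p[0]/p[2]+c["cx"],c["fy"]*p[1]/p[2]+c["cy"]
def crop(c,x0,y0,x1,y1,k,name):
    cv2.imwrite(name,cv2.resize(c["color"][y0:y1,x0:x1,::-1],None,fx=k,fy=k,interpolation=cv2.INTER_CUBIC))
E
python3 - <<'E'
from h import *
t=viewer.camera("top"); crop(t,185,150,435,310,3,"pics/c1.png")
g=t["color"].astype(int)
# pale labels in lane
m=((g.min(2)>150)).astype(np.uint8); m[:, :370]=0; m[:,425:]=0; m[:155]=0; m[300:]=0
n,l,s,ce=cv2.connectedComponentsWithStats(m)
for i in range(1,n):
    if s[i,4]>20: print(s[i],ce[i])
b=((g[:,:,2]>g[:,:,0]+40)).astype(np.uint8); b[:, :365]=0; b[:,430:]=0; b[:150]=0; b[305:]=0
n,l,s,ce=cv2.connectedComponentsWithStats(b)
for i in range(1,n):
    if s[i,4]>8: print('blue',s[i],ce[i])
E
```

```text
[370 162  30 129 171] [384.74853801 225.87719298]
[399 182  14  24 211] [405.12322275 193.28436019]
[389 224  14  24 203] [395.54187192 235.51724138]
[380 266  13  23 196] [386.17857143 276.8622449 ]
blue [400 159  24   7  60] [411.53333333 161.85      ]
blue [370 292   4   3  11] [371.36363636 293.09090909]
```

View pics/c1.png

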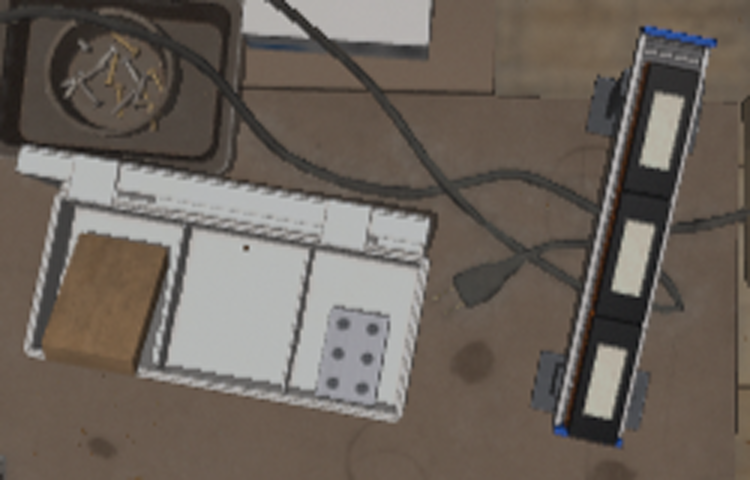

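The crop confirms the front cassette: label at full-image (386,277), resting against the blue stop. The case rim corners are near (194,267), (318,289) and (328,237). The block leans over the front rim in the left bay.

```bash
python3 - <<'E'
from h import *
t=viewer.camera("top"); s=viewer.camera("scene")
np.set_printoptions(precision=4,suppress=True)
print('cam',ray(t,0,0)[0])
A=onz(t,386.2,276.9,.080)
B=onz(t,395.5,235.5,.080+.0198)
C=onz(t,405.1,193.3,.080+.0396)
print('A',A,'B',B,'C',C, np.linalg.norm((A-C)[:2]))
d=(C-A)[:2]; print('lane yaw',np.arctan2(d[1],d[0]))
P={k:onz(t,185+u/3,150+v/3,.042) for k,u,v in [('FL',27,352),('FR',400,418),('BR',428,260)]}
for k in P: print(k,P[k])
y=(P['FL']-P['FR']); y/=np.linalg.norm(y); x=np.array([y[1],-y[0],0])
print('len',np.linalg.norm(P['FL']-P['FR']),'yaw',np.arctan2(x[1],x[0]))
O=(P['FL']+P['FR'])/2+x*.0525; O[2]=0; print('case',O)
# check via both views: project model corners
for nm,X in [('FL',(-.0525,.1225,.042)),('FR',(-.0525,-.1225,.042)),('BR',(.0525,-.1225,.042)),('div',(-.05,.04,.03)),('BLf',(-.0525,.1225,0)),('BRf',(-.0525,-.1225,0))]:
    W=O+x*X[0]+y*X[1]+np.array([0,0,X[2]]); print(nm,W,proj(t,W),proj(s,W))
for X in (A,B,C): print(proj(s,X))
crop(s,190,160,400,340,3.5,"pics/c2.png")
E
```

```text
cam [ 0.4439 -0.0915  1.0521]
A [ 0.4796 -0.2092  0.08  ] B [ 0.556  -0.2238  0.0998] C [ 0.6319 -0.2385  0.1196] 0.1550858039511555
lane yaw -0.1896640201926543
FL [0.4936 0.1621 0.042 ]
FR [ 0.4547 -0.0816  0.042 ]
BR [ 0.5583 -0.0982  0.042 ]
len 0.24678901675897671 yaw -0.15843788131076425
case [0.526 0.032 0.   ]
FL [0.4935 0.1612 0.042 ] (np.float64(194.44943316585173), np.float64(267.4128577004814)) (np.float64(246.5614879266347), np.float64(322.8397357728326))
FR [ 0.4548 -0.0807  0.042 ] (np.float64(317.8814490927036), np.float64(289.2533752639458)) (np.float64(343.05181742478516), np.float64(267.2332225897278))
BR [ 0.5585 -0.0973  0.042 ] (np.float64(327.2201727319126), np.float64(236.53910595133112)) (np.float64(307.7095151626204), np.float64(247.23048672710962))
div [0.4829 0.0794 0.03  ] (np.float64(237.2030498901347), np.float64(273.74363575494016)) (np.float64(281.83874381393963), np.float64(306.58955036350676))
BLf [0.4935 0.1612 0.    ] (np.float64(199.57595066194347), np.float64(268.50930205151167)) (np.float64(248.15676990000495), np.float64(340.8574422433352))
BRf [ 0.4548 -0.0807  0.    ] (np.float64(318.0986923991951), np.float64(289.4816477091677)) (np.float64(342.3935789090625), np.float64(283.85167363947306))
(np.float64(367.0939727258732), np.float64(222.55470499380846))
(np.float64(342.3923803267128), np.float64(202.4517008429434))
(np.float64(319.50871188119936), np.float64(183.70942486884582))
```

View pics/c2.png

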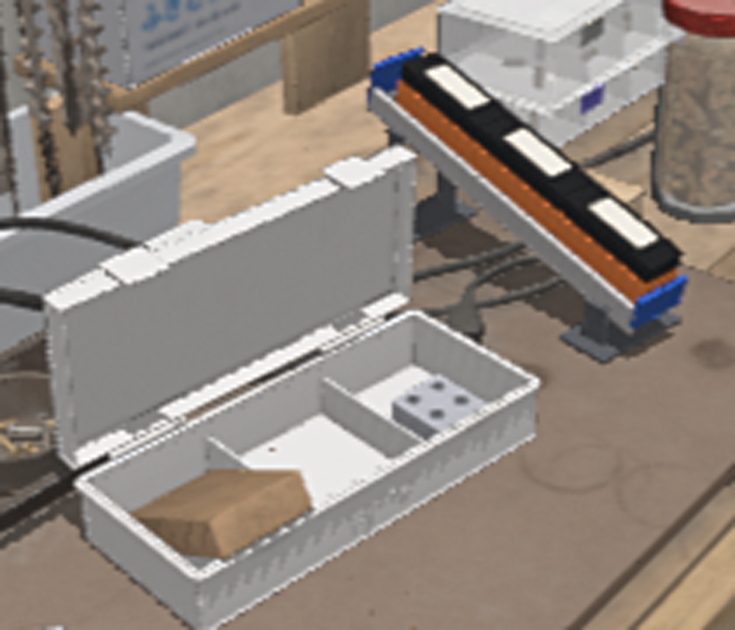

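The scene view agrees with the top-view fix: label A predicted at (367,223) and seen at (369,224), rim corner FL at (247,324). So cassette A is at about (0.48, -0.209), lane yaw -0.19, case centre (0.526, 0.032), case yaw -0.158. Now reaching above A.

```bash
python3 -m crank '[[1,3.03,-1.2,0,0],[1,3.03,-1.2,0,0],[1,3.03,-1.2,0,0],[1,3.03,-1.2,0,0],[1,3.03,-1.2,0,0],[1,3.03,-1.2,0,0],[1,3.03,-1.2,0,0],[1,3.03,-1.2,0,0],[1,3.03,-1.2,0,0],[1,3.03,-1.2,0,0],[1,3.03,-1.2,0,0],[1,3.03,-1.2,0,0],[1,3.03,-1.2,0,0],[0.7,0,0,0,0.124],[0.7,0,0,0,0.124],[0.7,0,0,0,0.124],[0.7,0,0,0,0.124],[0.7,0,0,0,0]]'
cat >> h.py <<'E'
from scipy.spatial.transform import Rotation as Ro
def go(x,y,z,yaw=None):
    s=status.read_state(); R=Ro.from_rotvec(s["ee_rot"]).as_matrix()
    d=R.T@(np.array([x,y,z])-s["tcp_pos"])*100
    w=np.arctan2(R[1,0],R[0,0])
    print('t',round(s["clock"],2),'tcp',s["tcp_pos"].round(4),'yaw',w.round(3),'tilt',R[:,2].round(3),'F',s["wrist_force"].round(1),'w',round(s["width"],3),'g',round(s["grip_force"],1))
    print('shift cm',d.round(2),'spin',None if yaw is None else round(w-yaw,3))
E
python3 -c "
from h import *
go(.4796,-.2092,.054,-.19)
s=viewer.camera('scene');crop(s,240,60,460,260,3,'pics/c3.png')"
```

```text
clock: 2.5
tcp_pos: [0.4791, -0.2094, 0.2311]
ee_rot: [-3.128, 0.296, 0.001]
wrist_force: [-0.2, 0.7, 0.1]
width: 0.701
grip_force: 0.0
t 2.5 tcp [ 0.4791 -0.2094  0.2311] yaw -0.189 tilt [-0.  0. -1.] F [-0.2  0.7  0.1] w 0.701 g 0.0
shift cm [ 0.05 -0.03 17.71] spin 0.001
```

View pics/c3.png

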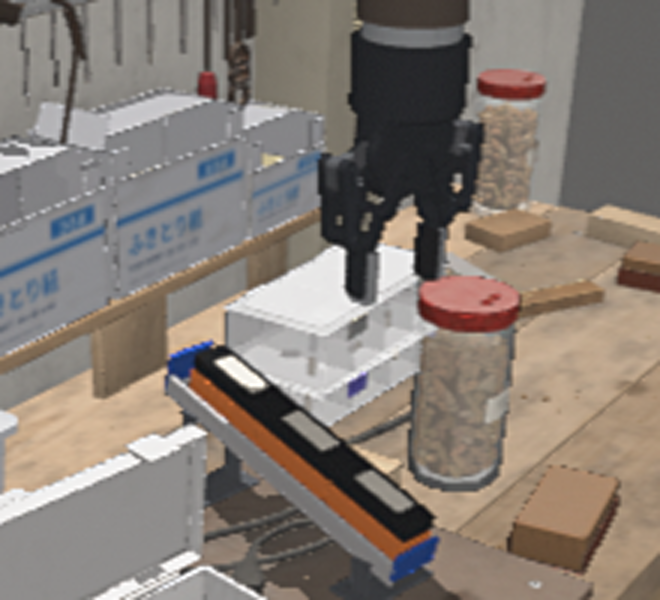

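The gripper stands straight above the front cassette (label at crop (385,490)), with the fingers across the lane. Descending and closing.

```bash
python3 -m crank '[[0.7,0,0,3,0],[0.7,0,0,3,0],[0.7,0,0,3,0],[0.7,0,0,3,0],[0.7,0,0,2,0],[0.7,0,0,1.5,0],[0.7,0,0,1.2,0],[0.7,0,0,1,0],[0.7,0,0,0,0],[0.25,0,0,0,0],[0.25,0,0,0,0],[0.25,0,0,0,0],[0.25,0,0,0,0],[0.25,0,0,0,0],[0.25,0,0,0,0]]'; python3 -c "
from h import *
go(.4796,-.2092,.054,-.19)"
```

```text
clock: 4.42
tcp_pos: [0.4798, -0.2098, 0.0552]
ee_rot: [3.127, -0.298, 0.003]
wrist_force: [-1.0, 0.6, 6.4]
width: 0.363
grip_force: 60.6
t 4.42 tcp [ 0.4798 -0.2098  0.0552] yaw -0.19 tilt [ 0.002 -0.001 -1.   ] F [-1.   0.6  6.4] w 0.363 g 60.6
shift cm [-0.03 -0.05  0.12] spin -0.0
```

```bash
python3 -m crank '[[0.25,-0.25,0,-1,0],[0.25,-0.25,0,-1,0],[0.25,-0.25,0,-1,0],[0.25,-0.25,0,-1,0],[0.25,-0.25,0,-1.5,0],[0.25,0,0,-2.5,0],[0.25,0,0,-2.5,0],[0.25,0,0,0,0]]'; python3 -c "
from h import *
go(.5187,.0306,.16,-.158)
s=viewer.camera('scene');crop(s,190,100,460,340,2,'pics/c4.png')"
```

```text
clock: 5.42
tcp_pos: [0.4685, -0.2079, 0.1619]
ee_rot: [3.126, -0.298, 0.008]
wrist_force: [-0.9, -1.0, -1.9]
width: 0.362
grip_force: 59.9
t 5.42 tcp [ 0.4685 -0.2079  0.1619] yaw -0.19 tilt [ 0.005 -0.002 -1.   ] F [-0.9 -1.  -1.9] w 0.362 g 59.9
shift cm [  0.42 -24.36   0.17] spin -0.032
```

View pics/c4.png

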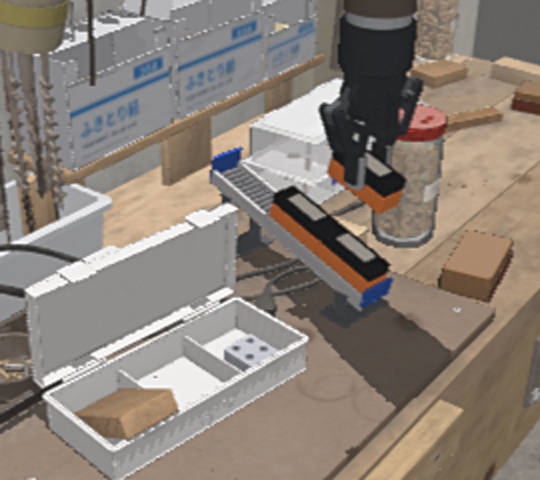

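Cassette A is held, still tilted, and B and C have slid down to the stop (crop (345,262)). Carrying A over the middle bay.

```bash
python3 -m crank '[[0.25,0,-1.5,0,0],[0.25,0,-2.0,0,0],[0.25,0,-2.4,0,0],[0.25,0,-2.4,0,0],[0.25,0,-2.4,0,0],[0.25,0.1,-2.4,0,0],[0.25,0.1,-2.4,0,0],[0.25,0.1,-2.4,0,0],[0.25,0.1,-2.4,0,0],[0.25,0,-2.0,0,0],[0.25,0,-1.5,0,0],[0.25,0,-0.56,0,-0.032],[0.25,0,0,3,0],[0.25,0,0,3,0],[0.25,0,0,1.5,0],[0.25,0,0,0,0]]'; python3 - <<'E'
from h import *
go(.5187,.0306,.024,-.158)
t=viewer.camera('top');s=viewer.camera('scene')
a=cv2.resize(t['color'][170:310,180:345],None,fx=2.4,fy=2.4);b=cv2.resize(s['color'][200:340,190:355],None,fx=2.4,fy=2.4)
cv2.imwrite('pics/c5.png',np.hstack([a,b])[:,:,::-1])
E
```

```text
clock: 7.48
tcp_pos: [0.5026, -0.0264, 0.0864]
ee_rot: [-3.089, 0.106, -0.001]
wrist_force: [-0.3, -0.4, -1.2]
width: 0.36
grip_force: 59.9
t 7.47 tcp [ 0.5026 -0.0264  0.0864] yaw -0.069 tilt [ 0.002  0.051 -0.999] F [-0.3 -0.4 -1.2] w 0.36 g 59.9
shift cm [ 1.22 -5.48  6.53] spin 0.089
```

View pics/c5.png

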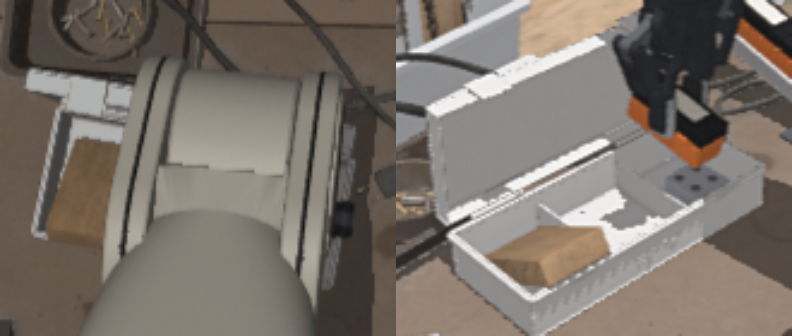

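The move fell short: the cassette is only above the right bay at z = 0.086, with a slight tool tilt. Checking the joints.

```bash
python3 -m crank '[[0.25,0,0,-3,0],[0.25,0,0,-3,0],[0.25,0,0,0,0]]'; python3 - <<'E'
from h import *
go(.5187,.0306,.16,-.158)
s=status.read_state();print(s['q'].round(3),s['qd'].round(3),s['ee_rot'])
E
```

```text
clock: 7.95
tcp_pos: [0.5062, -0.03, 0.1511]
ee_rot: [-3.09, 0.106, -0.018]
wrist_force: [1.6, -0.5, -1.0]
width: 0.362
grip_force: 59.9
t 7.95 tcp [ 0.5062 -0.03    0.1511] yaw -0.069 tilt [ 0.013  0.05  -0.999] F [ 1.6 -0.5 -1. ] w 0.362 g 59.9
shift cm [ 0.84 -6.17 -0.57] spin 0.089
[-0.09   0.297 -0.135  1.129  0.051  3.121] [ 0.002  0.035 -0.065 -0.033 -0.001  0.002] [-3.08952197  0.10642048 -0.01799514]
```

The last joint hit its limit (q6 ≈ 3.12 of 3.14). A half turn in the negative direction frees it, with the same fit for the cassette in the bay.

```bash
python3 -m crank '[[0.25,0,0,-1,-0.18],[0.25,0,0,0,-0.18],[0.25,0,0,0,-0.18],[0.25,0,0,0,-0.18],[0.25,0,0,0,-0.18],[0.25,0,0,0,-0.18],[0.25,0,0,0,-0.18],[0.25,0,0,0,-0.18],[0.25,0,0,0,-0.18],[0.25,0,0,0,-0.18],[0.25,0,0,0,-0.18],[0.25,0,0,0,-0.18],[0.25,0,0,0,-0.18],[0.25,0,0,0,-0.18],[0.25,0,0,0,-0.18],[0.25,0,0,0,-0.18],[0.25,0,0,0,-0.17],[0.25,0,0,0,0]]'; python3 - <<'E'
from h import *
go(.5325,.0284,.16,2.984)
s=status.read_state();print(s['q'].round(3),s['qd'].round(3),s['ee_rot'])
E
```

```text
clock: 10.2
tcp_pos: [0.5029, -0.0301, 0.1567]
ee_rot: [0.255, 3.13, 0.08]
wrist_force: [-0.6, -0.0, -2.8]
width: 0.365
grip_force: 59.9
t 10.2 tcp [ 0.5029 -0.0301  0.1567] yaw 2.979 tilt [ 0.004  0.05  -0.999] F [-0.6 -0.  -2.8] w 0.365 g 59.9
shift cm [-1.98  6.26 -0.02] spin -0.005
[-0.09   0.294 -0.125  1.153  0.051  0.072] [ 0.001 -0.001  0.004  0.004  0.     0.044] [0.25479634 3.130171   0.07960527]
```

```bash
python3 -m crank '[[0.25,-0.5,1.56,0,0],[0.25,-0.5,1.56,0,0],[0.25,-0.5,1.57,0,0],[0.25,-0.48,1.57,0,0],[0.25,0,0,0,0],[0.25,0,0,2.5,0],[0.25,0,0,2.5,0],[0.25,0,0,2.5,0],[0.25,0,0,0,0],[0.25,0,0,0,0]]'; python3 - <<'E'
from h import *
go(.5325,.0284,.024,2.984)
t=viewer.camera('top');s=viewer.camera('scene')
a=cv2.resize(t['color'][170:310,180:345],None,fx=2.4,fy=2.4);b=cv2.resize(s['color'][200:340,190:355],None,fx=2.4,fy=2.4)
cv2.imwrite('pics/c6.png',np.hstack([a,b])[:,:,::-1])
E
```

```text
clock: 11.45
tcp_pos: [0.5335, 0.0321, 0.0862]
ee_rot: [0.252, 3.129, 0.08]
wrist_force: [0.7, -0.2, -0.3]
width: 0.364
grip_force: 60.1
t 11.45 tcp [0.5335 0.0321 0.0862] yaw 2.981 tilt [ 0.006  0.05  -0.999] F [ 0.7 -0.2 -0.3] w 0.364 g 60.1
shift cm [ 0.03 -0.69  6.19] spin -0.003
```

View pics/c6.png

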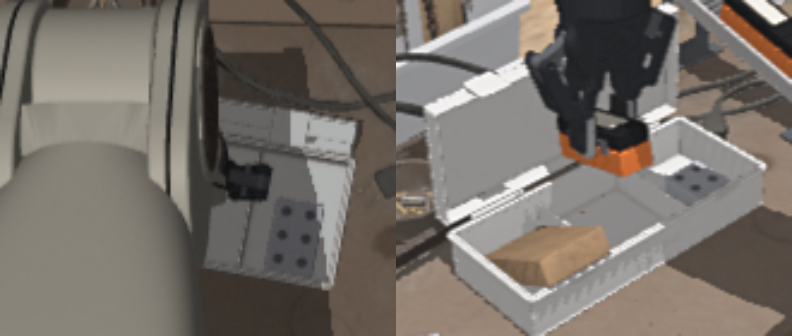

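The cassette sits over the middle bay (scene crop (605,150)), clear of the dividers. Lowering in two steps with a force check.

```bash
python3 -m crank '[[0.25,0,-0.35,0,0],[0.25,0,-0.34,0,0],[0.25,0,0,2,0],[0.25,0,0,2,0],[0.25,0,0,1.2,0],[0.25,0,0,0.5,0],[0.25,0,0,0,0]]'; python3 -c "
from h import *
go(.5325,.0284,.024,2.984)"
```

```text
clock: 12.42
tcp_pos: [0.5322, 0.0283, 0.0281]
ee_rot: [0.252, 3.13, 0.08]
wrist_force: [-0.7, -0.3, -1.4]
width: 0.364
grip_force: 60.2
t 12.43 tcp [0.5322 0.0283 0.0281] yaw 2.981 tilt [ 0.004  0.05  -0.999] F [-0.7 -0.3 -1.4] w 0.364 g 60.2
shift cm [-0.03 -0.01  0.41] spin -0.003
```

```bash
python3 -m crank '[[0.25,0,0,0.3,0],[0.25,0,0,0.3,0],[0.25,0,0,0.2,0],[0.25,0,0,0,0]]'; python3 -m crank '[[0.42,0,0,0,0],[0.48,0,0,0,0],[0.5,0,0,0,0],[0.5,0,0,0,0],[0.5,0,0,-1.5,0],[0.5,0,0,-2.5,0],[0.5,0,0,-4,0],[0.5,0,0,-4,0],[0.5,0,0,-2,0],[0.5,0,0,0,0]]'
```

```text
clock: 12.92
tcp_pos: [0.532, 0.0288, 0.0214]
ee_rot: [0.252, 3.13, 0.08]
wrist_force: [-5.2, 1.2, 8.5]
width: 0.362
grip_force: 61.6
clock: 14.18
tcp_pos: [0.5333, 0.0216, 0.1629]
ee_rot: [0.251, 3.124, 0.08]
wrist_force: [-0.5, 0.6, -0.3]
width: 0.503
grip_force: 0.0
```

```bash
python3 - <<'E'
from h import *
t=viewer.camera('top')
O=np.array([.526,.032]);x=np.array([.9876,-.1573]);y=np.array([.1573,.9876])
for u,v,z in [(47,357,.045),(135,372,.045),(87,233,.035),(167,245,.035)]:
    p=onz(t,185+u/3,150+v/3,z)[:2]-O; print((p@x*1000).round(1),(p@y*1000).round(1))
def w(cx,cy): return O+cx*x+cy*y
P=w(-.09,.083); print(P); go(P[0],P[1],.16,2.984)
s=viewer.camera('scene'); crop(s,190,180,390,340,3,'pics/c7.png')
E
```

```text
-53.4 109.2
-53.1 51.1
31.7 101.8
33.0 48.2
[0.4501719 0.1281278]
t 14.22 tcp [0.5321 0.0216 0.1611] yaw 2.981 tilt [ 0.007  0.05  -0.999] F [-0.5  0.7  0.2] w 0.498 g 0.0
shift cm [9.79 9.19 0.59] spin -0.003
```

View pics/c7.png

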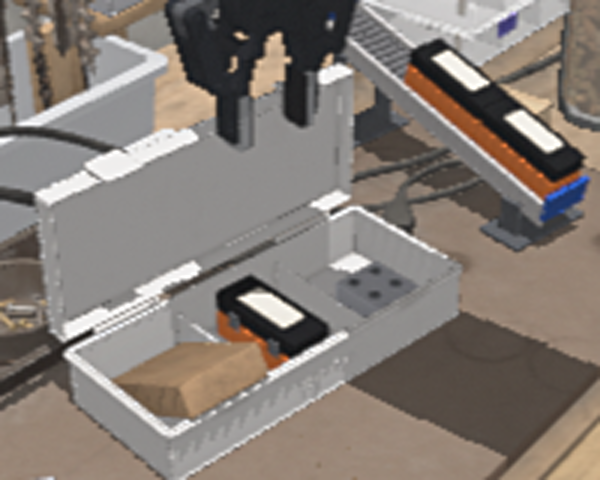

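The cassette lies flat in the middle bay (crop (272,310)), and the block still leans over the front rim with its front edge at case x ≈ -53, y 51–109. Closing the fingers and going in front of the block.

```bash
python3 -m crank '[[0.3,1.6,1.45,0,0],[0.1,1.6,1.45,0,0],[0,1.6,1.45,0,0],[0,1.6,1.45,0,0],[0,1.6,1.45,0,0],[0,1.6,1.45,0,0],[0,0,0,0.6,0],[0,0,0,2.5,0],[0,0,0,2.5,0],[0,0,0,2.5,0],[0,0,0,0,0]]'; python3 -c "
from h import *
go(.4500,.1252,.050,2.984)"
```

```text
clock: 15.65
tcp_pos: [0.449, 0.1264, 0.0818]
ee_rot: [-0.251, -3.127, -0.077]
wrist_force: [-0.7, -0.2, 0.3]
width: 0.004
grip_force: 0.0
t 15.65 tcp [0.449  0.1264 0.0818] yaw 2.981 tilt [-0.     0.049 -0.999] F [-0.7 -0.2  0.3] w 0.004 g 0.0
shift cm [-0.14 -0.25  3.17] spin -0.003
```

```bash
python3 -m crank '[[0,0,-0.25,1.5,0],[0,0,0,1.6,0],[0,0,0,0,0],[0,-0.7,0,0,0],[0,-0.7,0,0,0],[0,-0.5,0,0,0],[0,-0.4,0,0,0],[0,-0.4,0,0,0],[0,0,0,0,0]]'; python3 -m crank '[[0,-0.3,0,0,0],[0,-0.3,0,0,0],[0,-0.3,0,0,0],[0,0,0,0,0]]'; python3 - <<'E'
from h import *
go(.4770,.1214,.050,2.984)
s=viewer.camera('scene'); crop(s,190,200,390,340,3,'pics/c8.png')
E
```

```text
clock: 16.77
tcp_pos: [0.4777, 0.1216, 0.0525]
ee_rot: [0.252, 3.13, 0.08]
wrist_force: [-0.5, -0.3, -0.0]
width: -0.001
grip_force: 0.0
clock: 17.27
tcp_pos: [0.4867, 0.1202, 0.0526]
ee_rot: [0.252, 3.13, 0.08]
wrist_force: [-0.4, 0.2, 0.0]
width: 0.003
grip_force: 0.2
t 17.27 tcp [0.4867 0.1202 0.0526] yaw 2.981 tilt [ 0.005  0.051 -0.999] F [-0.4  0.2  0. ] w 0.003 g 0.2
shift cm [ 0.97 -0.05  0.26] spin -0.003
```

View pics/c8.png

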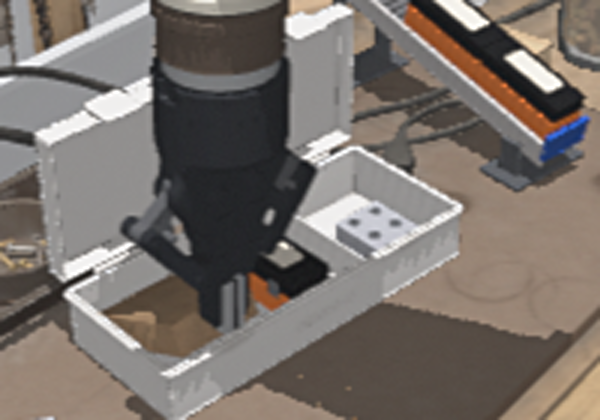

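The fingers now stand inside the front rim at crop (235,305), and the block has dropped into its bay (brown at crop (150,310)). That was my tenth picture, so everything from here is checked by numbers. Raising and moving back, then checking that the block is flat from the colour mask.

```bash
python3 -m crank '[[0,0,0,-2,0],[0,0,0,-4,0],[0,0,0,-4,0],[0,0,0,-4,0],[0,0,-1.5,0,0],[0,0,-2.5,0,0],[0,0,-2.5,0,0],[0,0,-2.0,0,0],[0,0,0,0,0]]'; cat >> h.py <<'E'
O=np.array([.526,.032]);cx=np.array([.9876,-.1573]);cy=np.array([.1573,.9876])
def W(x,y,z): return np.r_[O+x*cx+y*cy,z]
E
python3 - <<'E'
from h import *
P=W(.106,0,.19); go(*P,2.984)
t=viewer.camera('top');s=viewer.camera('scene'); print('scene cam',ray(s,0,0)[0].round(2))
# lamp
o1,d1=ray(t,268,60);o2,d2=ray(s,205,70); k=np.linalg.lstsq(np.c_[d1,-d2],o2-o1,rcond=None)[0]; print('lamp',o1+d1*k[0],o2+d2*k[1])
hs=cv2.cvtColor(s['color'],cv2.COLOR_RGB2HSV)
m=((hs[...,0]>6)&(hs[...,0]<20)&(hs[...,1]>85)&(hs[...,2]>60)).astype(np.uint8)
# inside of rim polygon only
pol=np.array([proj(s,W(a,b,.042)) for a,b in [(-.05,.12),(-.05,.041),(.05,.041),(.05,.12)]],np.int32)
k=np.zeros_like(m);cv2.fillPoly(k,[cv2.convexHull(pol)],1);
roi=m.copy();roi[:200]=0;roi[345:]=0;roi[:,:205]=0;roi[:,300:]=0
n,l,st,ce=cv2.connectedComponentsWithStats(roi);i=1+np.argmax(st[1:,4]);print(st[i],ce[i])
b=(l==i).astype(np.uint8);c=max(cv2.findContours(b,0,2)[0],key=cv2.contourArea)
print('outside rim poly',int((b&(1-k)).sum()), cv2.approxPolyDP(cv2.convexHull(c),2,True)[:,0].tolist())
for a0 in (-.05,-.04):
  print([np.round(proj(s,W(a0+a,.0805+e,z)),0).tolist() for z in(.024,) for a,e in((0,-.03),(0,.03),(.09,.03),(.09,-.03))])
print('rim poly',pol.tolist())
E
```

```text
clock: 18.45
tcp_pos: [0.4712, 0.0281, 0.1871]
ee_rot: [-0.256, -3.129, -0.079]
wrist_force: [0.6, 0.3, 0.7]
width: 0.001
grip_force: 0.0
t 18.45 tcp [0.4712 0.0281 0.1871] yaw 2.979 tilt [ 0.003  0.05  -0.999] F [0.6 0.3 0.7] w 0.001 g 0.0
shift cm [-15.94   1.35  -0.3 ] spin -0.005
scene cam [0.   0.62 0.62]
lamp [ 0.74683518 -0.01451254  0.40731208] [ 0.74017337 -0.02087436  0.40342228]
[225 292  46  30 710] [247.27605634 306.3028169 ]
outside rim poly 12 [[248, 292], [270, 308], [246, 321], [225, 304]]
[[278.0, 312.0], [252.0, 327.0], [222.0, 304.0], [248.0, 290.0]]
[[274.0, 309.0], [248.0, 324.0], [219.0, 301.0], [245.0, 288.0]]
rim poly [[246, 321], [281, 301], [247, 278], [214, 295]]
```

```bash
python3 - <<'E'
from h import *
P=W(-.025,.080,.05); go(*P,2.984)
s=viewer.camera('scene');g=s['color'].astype(int)
hs=cv2.cvtColor(s['color'],cv2.COLOR_RGB2HSV)
# orange of cassette and black top within case
for nm,m in (('black',g.max(2)<45),('orange',(hs[...,0]>4)&(hs[...,0]<14)&(hs[...,1]>170)&(hs[...,2]>90))):
    r=m.astype(np.uint8);r[:250]=0;r[315:]=0;r[:,:255]=0;r[:,:][:,305:]=0
    n,l,st,ce=cv2.connectedComponentsWithStats(r)
    i=1+np.argmax(st[1:,4]);c=max(cv2.findContours((l==i).astype(np.uint8),0,2)[0],key=cv2.contourArea)
    print(nm,st[i],cv2.approxPolyDP(cv2.convexHull(c),2,True)[:,0].tolist())
for y0 in(-.0025,.010): print([np.round(proj(s,W(a,y0+e,.038)),0).tolist() for a,e in((-.04,-.016),(-.04,.016),(.04,.016),(.04,-.016))])
E
```

```text
t 18.55 tcp [0.4718 0.0293 0.1875] yaw 2.981 tilt [ 0.004  0.051 -0.999] F [ 0.4 -0.1  0.2] w -0.003 g 0.0
shift cm [-2.84  8.42 14.19] spin -0.003
black [263 272  36  27 316] [[263, 277], [273, 272], [298, 288], [298, 291], [286, 298], [264, 283]]
orange [263 284  23  19 120] [[263, 284], [285, 299], [280, 302], [263, 290]]
[[301.0, 288.0], [289.0, 295.0], [262.0, 277.0], [275.0, 270.0]]
[[297.0, 290.0], [284.0, 298.0], [257.0, 279.0], [270.0, 273.0]]
```

The cassette's top corners match a flat pose at case y ≈ 0. Pressing gently on the block's front part to make sure it lies down.

```bash
python3 -m crank '[[0,-0.7,2,0,0],[0,-0.7,2.2,0,0],[0,-0.7,2.2,0,0],[0,-0.7,2.0,0,0],[0,0,0,4,0],[0,0,0,4,0],[0,0,0,3.7,0],[0,0,0,2.4,0],[0,0,0,0.3,0],[0,0,0,0,0]]'; python3 -m crank '[[0,0,0,0.25,0],[0,0,0,0.25,0],[0,0,0,0,0]]'
```

```text
clock: 19.85
tcp_pos: [0.5144, 0.1154, 0.0489]
ee_rot: [0.251, 3.129, 0.08]
wrist_force: [-0.8, -0.2, -0.7]
width: 0.001
grip_force: 0.0
clock: 20.23
tcp_pos: [0.514, 0.1152, 0.0438]
ee_rot: [0.252, 3.129, 0.08]
wrist_force: [-0.2, 0.6, 0.4]
width: -0.001
grip_force: 0.0
```

```bash
python3 -m crank '[[0,0,0,0.8,0],[0,0,0,0.6,0],[0,0,0,0.3,0],[0,0,0,0.2,0],[0,0,0,0.2,0],[0,0,0,0,0]]'
```

```text
clock: 20.98
tcp_pos: [0.5137, 0.1161, 0.0244]
ee_rot: [0.252, 3.13, 0.079]
wrist_force: [-6.7, -1.7, 14.8]
width: -0.002
grip_force: 7.2
```

The block's top is at 24 mm, so it lies flat on the 2 mm floor. Now up and over behind the lid.

```bash
python3 -m crank '[[0,0,0,-2,0],[0,0,0,-4,0],[0,0,0,-4,0],[0,0,0,-4,0],[0,0,0,-3.2,0],[0,-1,-1,0,0],[0,-2,-1.2,0,0],[0,-2.4,-1.5,0,0],[0,-2.4,-1.5,0,0],[0,-2.4,-1.3,0,0],[0,-2,-0.8,0,0],[0,-1,0,0,0],[0,0,0,0,0]]'; python3 - <<'E'
from h import *
go(*W(.114,0,.19),2.984)
s=viewer.camera('scene');np.set_printoptions(precision=1,suppress=True)
H=W(.056,0,.043)
for th in np.linspace(1.69,0,11):
    c,n=np.cos(th),np.sin(th); X=-.097*c+.016*n; Z=.097*n+.016*c
    print(round(th,2),'TCP case x,z mm',round((.056+X+.011)*1000,1),round((.043+Z)*1000,1))
E
```

```text
clock: 22.6
tcp_pos: [0.6318, 0.0145, 0.1888]
ee_rot: [-0.252, -3.129, -0.08]
wrist_force: [0.5, 0.5, -0.1]
width: 0.002
grip_force: 0.0
t 22.6 tcp [0.6318 0.0145 0.1888] yaw 2.981 tilt [ 0.003  0.051 -0.999] F [ 0.5  0.5 -0.1] w 0.002 g 0.0
shift cm [-0.68  0.08 -0.12] spin -0.003
1.69 TCP case x,z mm 94.4 137.4
1.52 TCP case x,z mm 78.2 140.7
1.35 TCP case x,z mm 61.6 141.2
1.18 TCP case x,z mm 45.1 138.8
1.01 TCP case x,z mm 29.3 133.8
0.84 TCP case x,z mm 14.6 126.2
0.68 TCP case x,z mm 1.3 116.2
0.51 TCP case x,z mm -10.0 104.1
0.34 TCP case x,z mm -19.2 90.3
0.17 TCP case x,z mm -25.9 75.1
0.0 TCP case x,z mm -30.0 59.0
```

```bash
python3 -m crank '[[0,-0.7,0,0,0],[0,0,0,2.5,0],[0,0,0,2.5,0],[0,0,0,0.4,0],[0,0,0,0,0],[0,0.8,0,0,0],[0,0.8,0,0,0],[0,0.6,0,0,0],[0,0.8,0,-0.15,0],[0,0.8,0,-0.15,0],[0,0.8,0,0,0],[0,0.8,0,0,0],[0,0,0,0,0]]'; python3 - <<'E'
from h import *
s=status.read_state();p=s["tcp_pos"];d=p[:2]-O;print('case',d@cx,d@cy,p[2])
go(*W(.045,0,.136))
E
```

```text
clock: 24.28
tcp_pos: [0.5851, 0.0248, 0.1398]
ee_rot: [0.251, 3.13, 0.08]
wrist_force: [0.4, 0.7, 0.8]
width: 0.0
grip_force: 0.5
case 0.059499179465657616 0.0021582187922408423 0.13976614189933595
t 24.27 tcp [0.5851 0.0248 0.1398] yaw 2.981 tilt [ 0.005  0.051 -0.999] F [0.4 0.7 0.8] w 0.0 g 0.5
shift cm [ 1.45 -0.24  0.37] spin None
```

```bash
python3 -m crank '[[0,0.8,0,0.1,0],[0,0.8,0,0.2,0]]'; python3 - <<'E'
from h import *
s=viewer.camera('scene');g=s['color'].astype(int);H=W(.056,0,.043)
# lid outer/inner free edge left/right corners predicted for several angles, and is the pixel light there?
for th in (1.69,1.5,1.35,1.2,1.05):
    c,n=np.cos(th),np.sin(th);o=[]
    for y in (.1,-.1):
        X=-.1*c+.0*n;Z=.1*n; u,v=proj(s,W(.056+X,y,.043+Z));o.append((round(u),round(v),g[int(round(v)),int(round(u))].tolist()))
    print(th,o)
go(*W(.03,0,.132))
E
```

```text
clock: 24.52
tcp_pos: [0.57, 0.0273, 0.1368]
ee_rot: [0.252, 3.128, 0.08]
wrist_force: [2.7, -0.2, 3.8]
width: -0.0
grip_force: 1.7
1.69 [(212, 243, [235, 234, 233]), (294, 207, [148, 131, 112])]
1.5 [(218, 247, [236, 235, 234]), (301, 210, [59, 59, 59])]
1.35 [(223, 251, [243, 242, 241]), (306, 214, [188, 185, 184])]
1.2 [(228, 256, [126, 124, 124]), (311, 218, [121, 119, 119])]
1.05 [(233, 262, [130, 129, 127]), (315, 223, [128, 128, 127])]
t 24.57 tcp [0.5684 0.0276 0.1363] yaw 2.981 tilt [ 0.004  0.051 -0.999] F [ 0.9 -0.4  2.3] w 0.0 g 1.4
shift cm [ 1.26 -0.26  0.42] spin None
```

The lid is moving with about 4 N. Following its arc down.

```bash
python3 -m crank '[[0,0.7,0,0.2,0],[0,0.7,0,0.2,0],[0,0.73,0,0.35,0],[0,0.73,0,0.35,0],[0,0.67,0,0.5,0],[0,0.67,0,0.5,0],[0,0.57,0,0.6,0],[0,0.57,0,0.6,0],[0,0.46,0,0.7,0],[0,0.46,0,0.7,0]]'; python3 - <<'E'
from h import *
s=status.read_state();p=s["tcp_pos"];d=p[:2]-O;print('case',d@cx,d@cy,p[2])
go(*W(-.026,0,.075))
E
```

```text
clock: 25.82
tcp_pos: [0.5078, 0.0397, 0.089]
ee_rot: [0.252, 3.13, 0.079]
wrist_force: [0.4, -2.1, 2.6]
width: 0.005
grip_force: 1.4
case -0.019224165205161483 0.004748423483321579 0.08904345128161997
t 25.82 tcp [0.5078 0.0397 0.089 ] yaw 2.981 tilt [ 0.004  0.05  -0.999] F [ 0.4 -2.1  2.6] w 0.005 g 1.4
shift cm [ 0.67 -0.55  1.38] spin None
```

```bash
python3 -m crank '[[0,0.35,0,0.7,0],[0,0.35,0,0.7,0],[0,0.3,0,0.7,0],[0,0.2,0,0.5,0],[0,0,0,0.3,0],[0,0,0,0,0]]'; python3 -m crank '[[0,0,0,0.2,0],[0,0,0,0,0]]'
```

```text
clock: 26.58
tcp_pos: [0.496, 0.0434, 0.0602]
ee_rot: [-0.251, -3.13, -0.08]
wrist_force: [-0.4, -1.6, -0.4]
width: 0.003
grip_force: 0.0
clock: 26.82
tcp_pos: [0.496, 0.0434, 0.0593]
ee_rot: [-0.251, -3.13, -0.08]
wrist_force: [-3.1, 0.2, 7.1]
width: 0.002
grip_force: 3.4
```

```bash
python3 -m crank '[[0,0,0,0.15,0],[0,0,0,0.1,0],[0,0,0,0,0]]'; python3 -m crank '[[0,0,0,-1.5,0],[0,0,0,-3,0],[0,0,0,-4,0],[0,0,0,-4,0],[0,0,0,0,0],[0,0,0,0,0]]'; python3 - <<'E'
from h import *
s=viewer.camera('scene');g=cv2.cvtColor(s['color'],cv2.COLOR_RGB2GRAY).astype(int)
# column scan through front face: case y values, look at brightness from lid top to base at front
for y in (.09,-.09):
    for z in (.07,.065,.06,.055,.05,.045,.042,.04,.035,.03): 
        u,v=proj(s,W(-.055,y,z)); print(z,g[int(round(v)),int(round(u))],end=' | ')
    print()
    print('top face',[g[tuple(int(round(q)) for q in proj(s,W(a,y,.059))[::-1])] for a in (-.04,-.02,0,.02,.04)])
# expected top face polygon vs white blob
m=((s['color'].min(2)>150)).astype(np.uint8);m[:225]=0;m[345:]=0;m[:,:205]=0;m[:,352:]=0
n,l,st,ce=cv2.connectedComponentsWithStats(m);i=1+np.argmax(st[1:,4])
c=max(cv2.findContours((l==i).astype(np.uint8),0,2)[0],key=cv2.contourArea);print(cv2.approxPolyDP(cv2.convexHull(c),2,True)[:,0].tolist())
for z in (.059,): print('exp',[np.round(proj(s,W(a,b,z))).tolist() for a,b in((-.053,.122),(-.053,-.122),(.053,-.122),(.053,.122))])
E
```

```text
clock: 27.2
tcp_pos: [0.496, 0.0434, 0.0589]
ee_rot: [0.252, 3.13, 0.08]
wrist_force: [-8.8, -1.3, 22.0]
width: -0.002
grip_force: 11.1
clock: 27.95
tcp_pos: [0.4957, 0.037, 0.1807]
ee_rot: [0.252, 3.13, 0.08]
wrist_force: [-0.3, 1.6, 0.3]
width: 0.0
grip_force: 0.0
0.07 235 | 0.065 236 | 0.06 224 | 0.055 143 | 0.05 132 | 0.045 198 | 0.042 170 | 0.04 235 | 0.035 126 | 0.03 142 | 
top face [np.int64(235), np.int64(236), np.int64(236), np.int64(236), np.int64(236)]
0.07 129 | 0.065 135 | 0.06 141 | 0.055 142 | 0.05 142 | 0.045 126 | 0.042 134 | 0.04 141 | 0.035 143 | 0.03 140 | 
top face [np.int64(136), np.int64(131), np.int64(243), np.int64(237), np.int64(237)]
[[303, 293], [268, 317], [248, 325], [243, 324], [211, 298], [212, 289], [259, 266], [300, 284]]
exp [[246.0, 315.0], [343.0, 260.0], [307.0, 241.0], [211.0, 288.0]]
```

The lid stopped hard at 59 mm under a 22 N press, which is the shut height. Its corner also lies where a shut lid's should. The arm is clear.

```bash
python3 -c "
from workcell import job_done
print(job_done())"
```

```text
the job is handed in; nothing more can be done
None
```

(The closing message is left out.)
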